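# Charge the cleaning brush at the plunger can and kit it

### The job

Pick up the yellow cleaning brush, hold it slanting with the bristles down, and dip them into the red plunger can so that they push its sprung pan about a centimetre down, without driving the pan onto its stop, for about half a second. Then lay the brush gently, not dropped, in the tray compartment with the blue liner: flat on the same face as it lay at first, bristles over the black end, and let go. Leave the scraper, the wrench and the two loose sleeves where they are.

Things in the scene. Friction and masses are not known exactly. Their poses are not given: they have to be found in the camera images.
- brush: Parts-cleaning brush lying on the bench, 200 mm long, 90 g: yellow box-shaped handle (x -100 to +25 mm, 24 mm wide, 22 mm high, black end), steel ferrule, stiff black bristle block 40 mm long, 22 mm wide, 16 mm high, at the +x end. Origin: middle of its length, on the underside; x points to the bristles, z up. Balance point about 20 mm behind the origin (handle side).
- brush_tip (a point): Centre of the end face of the bristles (100 mm from the brush's origin along its x, 11 mm above the underside).
- can: Red round plunger can fixed on a 150 mm square steel base plate, upright, 110 mm high, outer diameter 124 mm, open mouth of 114 mm, wall 5 mm. Origin: centre of its underside.
- can_rim (a point): Centre of the can's open mouth, at rim height (110 mm above the bench).
- pan (a joint): How far the brass sprung pan (flat disc, diameter 108 mm, filling the can's mouth) is pushed down, m: 0 at rest, 0.020 on its stop. It rests 12 to 34 mm below the rim, differently each time, and this level is not reported: feel for it. It begins to give at about 2 N and takes 0.35 N more per mm; it springs back.
- tray: Grey kit tray fixed to the bench, 240 x 253 mm, three compartments side by side, each 230 mm long (along the tray's x) and 77 mm wide, walls 20 mm high and 5 mm thick, floor 5 mm above the bench. Origin: centre of its underside.
- liner: Blue liner, 222 x 70 x 2 mm, fixed in the one empty compartment (which one varies). Origin: centre of its underside, which is 5 mm above the bench; x along the compartment. Its black 45 mm end is at -x, nearer the robot: bristles go there. Lying right, the brush's origin is at the liner's origin, 2 mm up, its x pointing to the liner's -x.
- scraper: Red-handled scraper, 195 mm long, 18 mm high, lying in another compartment of the tray; leave alone. Origin: middle of its underside.
- wrench: Steel wrench, 170 mm long, 8 mm high, lying in the remaining compartment; leave alone. Origin: middle of its underside.
- sleeve_a: Loose aluminium sleeve standing on the bench, diameter 44 mm, 40 mm high; leave alone. Origin: centre of its underside.
- sleeve_b: Second loose aluminium sleeve, the same; leave alone.
Not all that is in view belongs to the job. Of the things shaped like the brush, the yellow one is meant.

How it is judged:
By the outcome, as a careful person would: the job done as asked, in the order asked, and still so for the second after the job is handed in, with the robot touching nothing.
It also fails if it takes over 51 s, if anything falls off the work surface, if the arm or the gripper's body presses on something with over 40 N, if the wrist force passes 120 N, or if a joint passes its speed limit or range.

### The arm

A 6-joint arm with a two-finger parallel gripper is mounted at the origin on the work surface. World frame = base frame: x ahead of the robot, y to its left, z up, the work surface at z = 0. Lengths are in m, angles in rad, forces in N, time in s.
With the tool pointing down it reaches from about 0.375 to 0.975 m from the base axis. Payload 3.8 kg.
Tool frame: the origin (TCP) lies at the centre of the arm's flange, where the gripper is bolted on; the fingertips stand 173 mm ahead of it and the grasp point (between the pads) lies 155 mm ahead of it (bot.tip_reach is the distance from the TCP to the fingertips, in m); z points along the fingers, y is the line along which they close (so a half turn about z gives the same grasp; the last joint's range is limited). The gripper opens to 85 mm and grips with 20 to 120 N. Pads are 22 mm wide; open, the fingers measure 114 mm over their backs; the gripper's body (76 mm by 85 mm) begins 54 mm behind the grasp point. The pads swing forward as they close: fully open they stand 13 mm farther back than shut.
Start: joints at [-1.169, 0.264, 1.604, -0, 1.274, -0.037], TCP at [0.287, -0.611, 0.405] pointing down, gripper open.
Joint ranges: [-2.63, 2.63], [-0.94, 2.18], [0.31, 2.57], [-1.31, 4.45], [0, 2.66], [-2.55, 2.55]. Speed limits (rad/s): [2.57, 2.57, 3.14, 3.14, 3.14, 3.14].

### API

Orientations are given as a rotation vector (axis times angle).
In Python, from workcell import bot gives the robot as it stands.
- The arm moves only by the tool drive_tool, never from a script. Its arguments are lists of equal length, an entry for each row: "claw": the finger opening in mm, from 0 to 85.4; "slide": the shift along the world's x, y, z each as a share of 0.5 m, from -1 to 1, a list of three; "yaw": the turn about the world's z as a share of 180 degrees, from -1 to 1. A call has 1 to 8 rows; each row is the pose to reach, as a shift and turn from the pose commanded when the call began, turning the shorter way round; what a row does not reach only later rows make up. A row lasts 1/12 s, in which the tool goes at most 41.7 mm and 7.16 degrees, less where a joint would pass 70% of its speed; a pose out of reach is approached as far as the arm can. A call with a number of a shift or a turn outside -1 to 1 is refused whole. A call with a gripper value outside its range is refused whole. The fingers move at their own pace and stop on an object; "newtons" is the grip in N (left out, the last holds). Time passes only in rows, so rows that repeat a pose let the fingers close. It gives the time, the measured TCP pose, the force, the opening and the grip force at its end, in the units of the state.
- bot.read_state(): the state, without advancing time (a new reading comes with each control period).
- bot.read_camera(name): name is "scene" or "top" or "wrist"; returns a dict with "color" (400x640x3 uint8, red, green, blue), "depth" (400x640 float32, m along the optical axis (not along the pixel's ray), 0 where there is no reading), "mtx" (3x3 intrinsics, pixels), "eye" and "rotation" of the camera in the world. Camera axes: x right, y up, looking along -z (the intrinsics and any distortion apply to the point x, -y, -z); pixel columns grow to the right and rows downward; lengths in m; the calibration is good to about 2 mm. A picture is of the moment at which its call begins.
- bot.finish_job(): hands the job in; it is judged then, once.
The state is a dict: "time": time; "q": joint angles; "joint_vel": joint speeds; "joint_torque": joint torques, N m; "tool_pos": TCP position; "tcp_rot": TCP orientation; "wrist_force": force on the tool from outside, world axes, zero at the start; "torque": the same for the moment, N m; "width": opening from 0.0 (shut) to 1.0 (fully open); "grip_force": force on a finger pad.
Only numpy, scipy, OpenCV 4.12 (cv2) and the standard library are available. Lean on these libraries where they do the work, as an engineer would, in place of code of your own. Each camera call takes 0.05 s, during which the arm holds its last target. There are 200 camera calls.

## Working session

There is one attempt and no reset: what is moved stays moved. The work goes in short steps, Python scripts to look and compute and a tool call to move; the robot and the scene stay as the last step left them, time stands still between calls to the robot, and variables do not carry over. Pictures are saved under pics/ and viewed, at most 10 in all, crops included, and the job is handed in when it is done.

Besides the shell and the picture viewer there is one more tool, called after "Request:" as a command line: name --pt "numbers of a row" for each row, then --argument value for the rest. drive_tool: Moves the arm, as the interface text tells. Shift numbers are shares of 0.5 m and turn numbers shares of 180 degrees, none past 1 either way. Its arguments: {"type":"object","properties":{"claw":{"type":"array","items":{"type":"number"}},"slide":{"type":"array","items":{"type":"array","items":{"type":"number"}}},"yaw":{"type":"array","items":{"type":"number"}},"newtons":{"type":"number"}},"required":["claw","slide","yaw"]}

```bash
ls; mkdir -p pics
cat > h.py <<'E'
from workcell import bot
import numpy as np, cv2
def cam(n,save=None):
    c=bot.read_camera(n)
    if save: cv2.imwrite('pics/'+save,c['color'][:,:,::-1])
    return c
def pts(c):
    "world point per pixel from depth"
    d=c['depth'];K=np.array(c['mtx']);h,w=d.shape
    u,v=np.meshgrid(np.arange(w),np.arange(h))
    p=np.stack([(u-K[0,2])/K[0,0]*d,-(v-K[1,2])/K[1,1]*d,-d],-1)
    return p@np.array(c['rotation']).T+np.array(c['eye'])
E
python3 - <<'E'
from h import *
a=cam('top','top.png');b=cam('scene','scene.png')
for c in (a,b): print(c['eye'],c['rotation'],c['mtx'],[k for k in c])
np.save('top.npy',a,allow_pickle=True)
print(bot.read_state())
E
```

```text
pics
[0.3686231 0.1092289 1.1287519] [ 0.07219467 -0.11337397 -1.56704797] [[372.37720576   0.         320.54057782]
 [  0.         372.37720576 197.32022633]
 [  0.           0.           1.        ]] ['color', 'depth', 'mtx', 'eye', 'rotation']
[ 1.35357097 -0.00333508  0.90980681] [0.67554199 0.59099772 1.3733673 ] [[453.84933654   0.         316.48936456]
 [  0.         453.84933654 197.5006092 ]
 [  0.           0.           1.        ]] ['color', 'depth', 'mtx', 'eye', 'rotation']
{'time': 0.1, 'q': array([-1.16889790e+00,  2.64676487e-01,  1.60525142e+00,  2.73626328e-05,
        1.27372191e+00, -3.68778459e-02]), 'joint_vel': array([-7.17964027e-04, -2.11068063e-03, -2.43014891e-03,  1.28337312e-03,
        3.08986393e-05,  1.59463731e-03]), 'joint_torque': array([ 2.10215976e-04, -5.16707611e+01, -3.68590415e+01, -6.63799051e-05,
        6.29363189e-03, -1.62473947e-05]), 'tool_pos': array([ 0.28665349, -0.61075928,  0.40347951]), 'tcp_rot': array([-3.06431473e+00, -6.83258930e-01,  5.45737218e-04]), 'wrist_force': array([-0.47136021,  0.32988186,  0.4164558 ]), 'torque': array([-0.00400913,  0.01146641,  0.0115232 ]), 'grip_force': 0.0, 'width': 0.9989367331469619}
```

View pics/top.png

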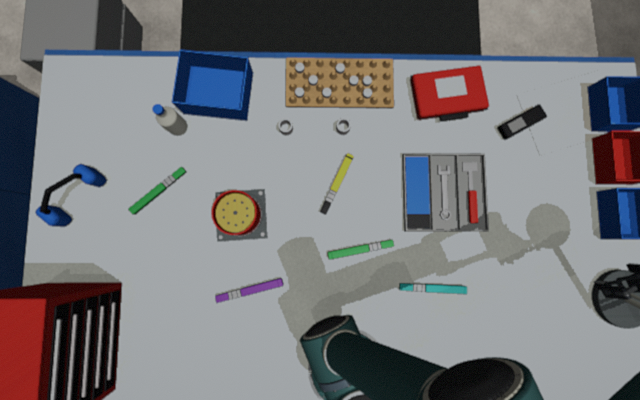

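View pics/scene.png

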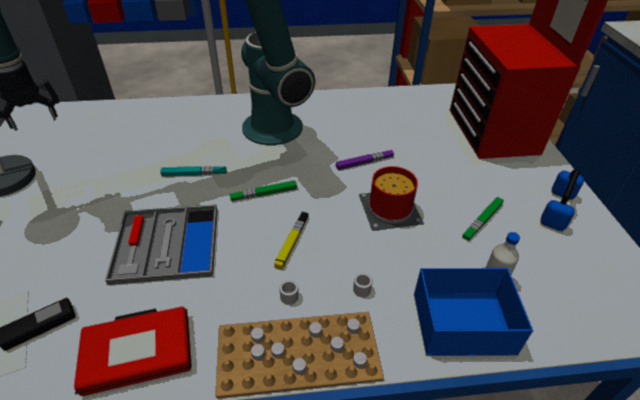

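The top view shows the yellow brush at (337,183) with bristles at (323,212) towards the robot, the can at (239,212), the tray at (445,191) with the blue liner on its left and its black end at (417,222), and sleeves at (285,127) and (343,127). The scene view agrees.

Candidates for the brush (top pixels):
- yellow (337,183)
- green (158,190)
- green (361,249)
- purple (249,290)
- teal (433,288)

The yellow one is meant. I'll measure it next and check it in a close crop.

```bash
cat > m.py <<'E'
from h import *
from scipy.spatial.transform import Rotation as R
def rot(c):
    r=np.array(c['rotation']); return R.from_rotvec(r).as_matrix() if r.shape==(3,) else r
def cast(c,uv,z):
    K=np.array(c['mtx']);uv=np.atleast_2d(uv).astype(float)
    d=np.c_[(uv[:,0]-K[0,2])/K[0,0],-(uv[:,1]-K[1,2])/K[1,1],-np.ones(len(uv))]@rot(c).T
    e=np.array(c['eye']); return e+d*((z-e[2])/d[:,2])[:,None]
def world(c):
    d=c['depth'];v,u=np.indices(d.shape);K=np.array(c['mtx'])
    p=np.stack([(u-K[0,2])/K[0,0]*d,-(v-K[1,2])/K[1,1]*d,-d],-1)
    return p@rot(c).T+np.array(c['eye'])
def blob(m,near=None):
    n,l,s,ce=cv2.connectedComponentsWithStats(m.astype(np.uint8))
    i=1+np.argmax(s[1:,4]) if near is None else 1+np.argmin(np.linalg.norm(ce[1:]-near,axis=1)+1e3*(s[1:,4]<15))
    return l==i
def rect(c,m,z):
    v,u=np.nonzero(m); p=cast(c,np.c_[u,v],z)[:,:2]
    (x,y),(a,b),_=r=cv2.minAreaRect((p*1000).astype(np.float32))
    bx=cv2.boxPoints(r);e=bx[1]-bx[0];f=bx[2]-bx[1];L=e if np.hypot(*e)>np.hypot(*f) else f
    return np.array([x,y]),(a,b),np.degrees(np.arctan2(L[1],L[0]))
E
python3 - <<'E'
from m import *
c=np.load('top.npy',allow_pickle=True).item()
im=c['color'];hsv=cv2.cvtColor(im,cv2.COLOR_RGB2HSV);H,S,V=[hsv[...,i].astype(int) for i in range(3)]
W=world(c)
y=blob((H>22)&(H<34)&(S>120)&(V>80),(337,180)); 
print('yellow',rect(c,y,.022),np.median(W[y],0))
# whole brush: height above bench
hb=blob((W[...,2]>.009)&(W[...,2]<.03)&(np.hypot(*(np.indices(im.shape[:2])[::-1]-np.array([337,183])[:,None,None]))<45),(337,183))
print('brush',rect(c,hb,.02),hb.sum())
bl=blob((H>100)&(H<125)&(S>120)&(V>80)&(np.indices(H.shape)[1]>395)&(np.indices(H.shape)[1]<440)&(np.indices(H.shape)[0]>140))
print('blue',rect(c,bl,.007),np.median(W[bl],0))
dk=blob((V<60)&(np.indices(H.shape)[1]>395)&(np.indices(H.shape)[1]<440)&(np.indices(H.shape)[0]>190)&(np.indices(H.shape)[0]<235),(417,222))
print('black',rect(c,dk,.007),dk.sum())
tr=blob((W[...,2]>.013)&(W[...,2]<.025)&(np.indices(H.shape)[1]>395)&(np.indices(H.shape)[1]<495)&(np.indices(H.shape)[0]>145)&(np.indices(H.shape)[0]<240))
print('tray',rect(c,tr,.02))
rd=blob(((H<8)|(H>172))&(S>120)&(V>60)&(np.indices(H.shape)[1]<270)&(np.indices(H.shape)[1]>200))
v,u=np.nonzero(rd);p=cast(c,np.c_[u,v],.11)[:,:2]*1000
print('can ring',cv2.minEnclosingCircle(p.astype(np.float32)))
pan=blob((H>15)&(H<35)&(S>80)&(np.indices(H.shape)[1]<270)&(np.indices(H.shape)[1]>200))
print('pan',rect(c,pan,.09),np.median(W[pan],0), 'rimz',np.percentile(W[rd][:,2],[5,50,95]))
for px in [(285,127),(343,127)]: 
    q=W[px[1]-8:px[1]+9,px[0]-9:px[0]+10].reshape(-1,3);q=q[q[:,2]>.03];print('sleeve',q.mean(0),q[:,2].max())
crop=np.hstack([cv2.resize(im[140:225,300:375,::-1],None,fx=5,fy=5),cv2.resize(im[140:225,400:465,::-1],None,fx=5,fy=5)])
cv2.imwrite('pics/crop.png',crop)
E
```

```text
yellow (array([577.10003662,  17.04157448]), (20.193754196166992, 121.26398468017578), np.float32(-25.361427)) [0.57721719 0.01803032 0.02227155]
brush (array([543.12969971,  32.44332886]), (23.85291862487793, 199.89227294921875), np.float32(-25.354412)) 502
blue (array([ 540.2121582 , -216.97889709]), (69.9806137084961, 177.33038330078125), np.float32(-0.28910488)) [ 0.54066891 -0.21669656  0.00700295]
black (array([ 430.54910278, -217.51226807]), (36.402610778808594, 65.32817840576172), np.float32(-89.93576)) 285
tray (array([ 519.40643311, -297.28271484]), (238.83816528320312, 254.74981689453125), np.float32(-89.95182))
can ring ((449.96868896484375, 313.0024108886719), 66.6315689086914)
pan (array([449.07138062, 321.20739746]), (108.6604232788086, 108.2001953125), np.float32(0.20259465)) [0.45010622 0.32235942 0.08895292] rimz [0.05229558 0.10806435 0.11249053]
sleeve [0.70848669 0.18623837 0.06097495] 1.12875189843333
sleeve [0.7179686  0.01151248 0.03780664] 0.04406291139671459
```

View pics/crop.png

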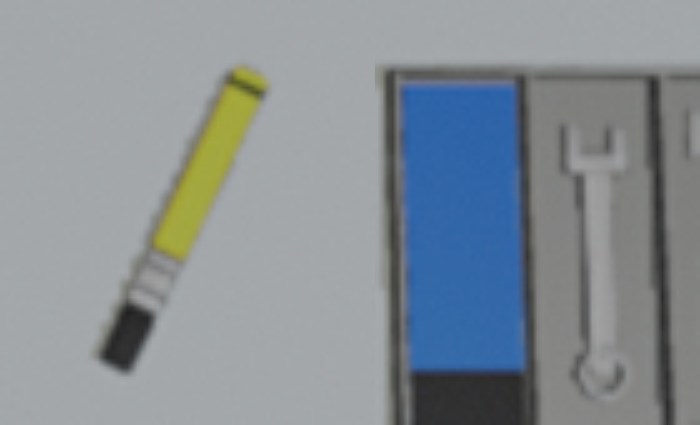

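The crop confirms the yellow brush, with bristles at lower left and a thin black stripe near the tail, and the blue liner with its black end towards the robot. Brush origin is about (0.543, 0.032), axis 154.6°. I'll grasp at x = -75 mm, which is (0.611, 0.000).

Request:
drive_tool --claw '[60, 60, 60, 60, 60, 60, 60, 60]' --pt "0.3 0.57 -0.05" --pt "0.3 0.57 -0.05" --pt "0.3 0.57 -0.05" --pt "0.3 0.57 -0.05" --pt "0.3 0.57 -0.05" --pt "0.3 0.57 -0.05" --pt "0.3 0.57 -0.05" --pt "0.3 0.57 -0.05" --yaw '[-0.281, -0.281, -0.281, -0.281, -0.281, -0.281, -0.281, -0.281]' --newtons 20

```text
time: 0.77
tool_pos: [0.4371, -0.324, 0.3791]
tcp_rot: [-3.062, 0.7, 0.001]
wrist_force: [1.4, 0.2, -0.8]
width: 0.705
grip_force: 0.0
```

Request:
drive_tool --claw '[60, 60, 60, 60, 60, 60, 60, 60]' --pt "0.348 0.65 -0.1" --pt "0.348 0.65 -0.1" --pt "0.348 0.65 -0.1" --pt "0.348 0.65 -0.1" --pt "0.348 0.65 -0.1" --pt "0.348 0.65 -0.1" --pt "0.348 0.65 -0.1" --pt "0.348 0.65 -0.1" --yaw '[0.002, 0.002, 0.002, 0.002, 0.002, 0.002, 0.002, 0.002]'

```text
time: 1.43
tool_pos: [0.593, -0.0328, 0.3342]
tcp_rot: [3.067, -0.682, -0.001]
wrist_force: [-0.1, -1.1, -0.1]
width: 0.7
grip_force: 0.0
```

Request:
drive_tool --claw '[60, 60, 60, 60, 50, 50, 50, 50]' --pt "0 0 -0.05" --pt "0 0 -0.1" --pt "0 0 -0.15" --pt "0 0 -0.2" --pt "0 0 -0.2" --pt "0 0 -0.2" --pt "0 0 -0.2" --pt "0 0 -0.2" --yaw '[0, 0, 0, 0, 0, 0, 0, 0]'

```text
time: 2.1
tool_pos: [0.5938, -0.0351, 0.237]
tcp_rot: [-3.066, 0.682, -0.005]
wrist_force: [0.0, 1.1, 0.2]
width: 0.589
grip_force: 0.0
```

Run:
```python
from m import *
c=cam('wrist','w1.png');print(c['eye'],bot.read_state()['tool_pos'],bot.read_state()['width'])
```

```text
[ 0.66270114 -0.06778229  0.20720881] [ 0.59379318 -0.0351322   0.23718606] 0.5824774838508242
```

View pics/w1.png

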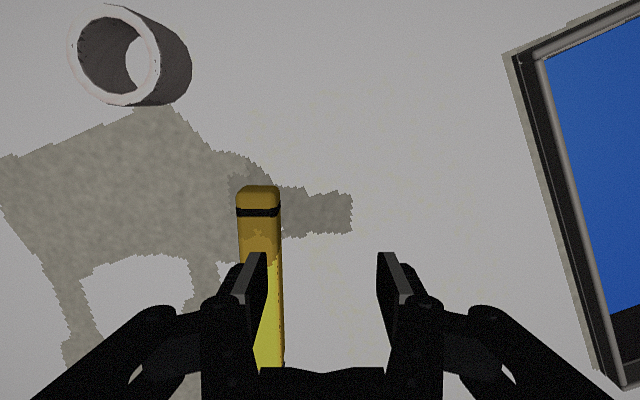

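The wrist view shows the handle tail upright at column 260, parallel to the pads, with the pads centred at column 320. So yaw is right and I still need the (17, 35) mm shift.

Request:
drive_tool --claw '[50, 50, 50, 50, 50]' --pt "0.034 0.07 0" --pt "0.034 0.07 0" --pt "0.034 0.07 0" --pt "0.034 0.07 -0.05" --pt "0.034 0.07 -0.05" --yaw '[0, 0, 0, 0, 0]'

```text
time: 2.57
tool_pos: [0.6082, -0.0001, 0.2078]
tcp_rot: [3.066, -0.682, -0.006]
wrist_force: [-2.0, -0.4, -1.3]
width: 0.59
grip_force: 0.0
```

Run:
```python
from m import *
c=cam('wrist','w2.png');s=bot.read_state();print(s['tool_pos'],s['width'],s['wrist_force'])
im=c['color'];hsv=cv2.cvtColor(im,cv2.COLOR_RGB2HSV);H,S,V=[hsv[...,i].astype(int) for i in range(3)]
y=blob((H>18)&(H<34)&(S>120)&(V>80))
print('yellow',rect(c,y,.022)); v,u=np.nonzero(y);p=cast(c,np.c_[u,v],.022)[:,:2];d=np.array([-.9036,.4283]);n=np.array([.4283,.9036])
g=s['tool_pos'][:2];a=(p-g)@d;b=(p-g)@n;print('tail along',a.min(),'lateral',b.min(),b.max())
```

```text
[ 6.08124211e-01 -2.16499370e-04  2.08450025e-01] 0.5923258865943277 [-0.23593966  0.39080108 -0.42824375]
yellow (array([582.23370361,  12.30829811]), (23.284122467041016, 86.97484588623047), np.float32(-25.096743))
tail along -0.01467308712269398 lateral -0.011422346030928716 0.012020652400827198
```

Request:
drive_tool --claw '[50, 50, 40, 24, 20, 20, 20, 20]' --pt "0 0 -0.062" --pt "0 0 -0.062" --pt "0 0 -0.062" --pt "0 0 -0.062" --pt "0 0 -0.062" --pt "0 0 -0.062" --pt "0 0 -0.062" --pt "0 0 -0.062" --yaw '[0, 0, 0, 0, 0, 0, 0, 0]' --newtons 20

```text
time: 3.28
tool_pos: [0.6104, 0.0, 0.1804]
tcp_rot: [-3.066, 0.682, -0.004]
wrist_force: [0.1, -0.5, 4.4]
width: 0.27
grip_force: 23.4
```

Request:
drive_tool --claw '[20, 20, 20, 20, 20, 20]' --pt "0 0 0.03" --pt "0 0 0.06" --pt "0 0 0.09" --pt "0 0 0.12" --pt "0 0 0.15" --pt "0 0 0.15" --yaw '[0, 0, 0, 0, 0, 0]'

```text
time: 3.78
tool_pos: [0.6112, 0.0002, 0.2575]
tcp_rot: [-3.066, 0.682, -0.01]
wrist_force: [1.4, -0.0, -0.9]
width: 0.27
grip_force: 22.8
```

Run:
```python
from m import *
s=bot.read_state();print(s['tool_pos'],s['wrist_force'],s['torque'],s['grip_force'])
c=cam('scene');im=c['color'];cv2.imwrite('pics/s2.png',cv2.resize(im[150:310,200:360,::-1],None,fx=3.5,fy=3.5))
```

```text
[6.11193248e-01 1.77544630e-04 2.57527183e-01] [ 1.41417909 -0.00225281 -0.86681221] [ 0.00962447 -0.05448524 -0.05161543] 22.76917576789856
```

View pics/s2.png

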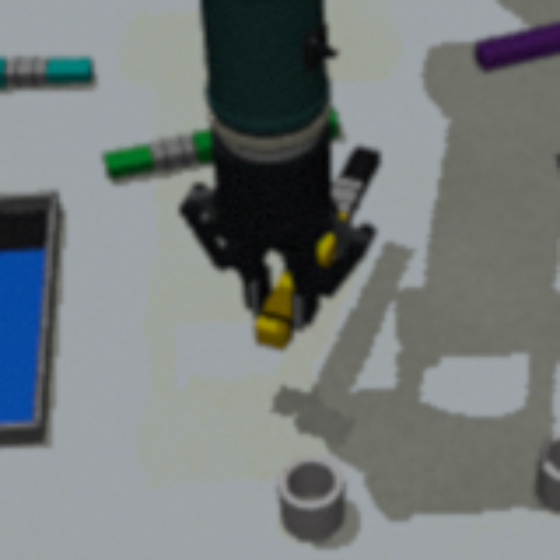

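The scene crop shows the brush held near the tail, with the bristles at crop (365,165) clear of the bench. The full weight (0.87 N) is on the wrist, so it barely pivoted. I'll measure its pitch from depth.

```bash
cat > pitch.py <<'E'
from m import *
def pitch(yawdeg,verbose=True):
    "brush tip/top profile in the brush's vertical plane, from top+scene depth; along = mm ahead of the TCP"
    s=bot.read_state();g=s['tool_pos'];t=np.radians(yawdeg);d=np.array([np.cos(t),np.sin(t)]);n=np.array([-d[1],d[0]])
    out=[]
    for nm in ('top','scene'):
        c=cam(nm);W=world(c).reshape(-1,3);W=W[c['depth'].ravel()>0]
        a=(W[:,:2]-g[:2])@d;b=(W[:,:2]-g[:2])@n
        k=(abs(b)<.008)&(a>-.05)&(a<.2)&(W[:,2]>.012)&(W[:,2]<g[2]-.1)
        out.append(np.c_[a,W[:,2]][k]*1000)
        if verbose:
            p=out[-1];print(nm,[(i,round(np.median(p[(p[:,0]>=i)&(p[:,0]<i+15),1]),1),int(((p[:,0]>=i)&(p[:,0]<i+15)).sum())) for i in range(-45,195,15) if ((p[:,0]>=i)&(p[:,0]<i+15)).any()], 'amax',p[:,0].max() if len(p) else None)
    print('z',g[2],'F',s['wrist_force'].round(2),'grip',s['grip_force']); return out
E
python3 -c "
from pitch import *
pitch(154.6)"
```

```text
top [(60, np.float64(96.4), 4), (75, np.float64(97.6), 17), (90, np.float64(94.4), 24), (105, np.float64(95.3), 32), (120, np.float64(95.0), 28), (135, np.float64(93.6), 31), (150, np.float64(93.4), 31), (165, np.float64(93.4), 20)] amax 173.30096634197164
scene [(-30, np.float64(93.0), 51), (-15, np.float64(97.0), 32), (0, np.float64(97.2), 24), (15, np.float64(97.0), 6), (45, np.float64(96.6), 4), (60, np.float64(95.5), 6), (90, np.float64(95.7), 4), (105, np.float64(93.6), 23), (120, np.float64(93.9), 24), (135, np.float64(93.2), 20), (150, np.float64(93.1), 25), (165, np.float64(93.1), 11)] amax 174.49848685476067
z 0.2558972443705245 F [-0.1   0.06 -1.83] grip 22.767188251018524
```

The brush is level (about 1°) and friction holds it. I'll raise it slightly, then ease the grip so the bristle end swings down onto the bench. With a tail height of about 95 mm that stops it near 32°.

Request:
drive_tool --claw '[20, 20, 23.0, 23.0, 23.2, 23.2]' --pt "0 0 0.04" --pt "0 0 0.04" --pt "0 0 0.04" --pt "0 0 0.04" --pt "0 0 0.04" --pt "0 0 0.04" --yaw '[0, 0, 0, 0, 0, 0]'

```text
time: 4.43
tool_pos: [0.6092, 0.0002, 0.2726]
tcp_rot: [3.066, -0.682, -0.003]
wrist_force: [-0.3, -0.2, -0.9]
width: 0.273
grip_force: 22.8
```

```bash
python3 -c "
from pitch import *
pitch(154.6);print(bot.read_state()['width']*85.4)"
```

```text
top [(0, np.float64(114.3), 1), (60, np.float64(111.7), 4), (75, np.float64(114.4), 16), (90, np.float64(113.0), 29), (105, np.float64(112.5), 30), (120, np.float64(112.1), 32), (135, np.float64(111.7), 30), (150, np.float64(111.7), 32), (165, np.float64(110.7), 23)] amax 174.39612342231192
scene [(-30, np.float64(110.3), 56), (-15, np.float64(114.6), 30), (0, np.float64(115.5), 22), (15, np.float64(115.2), 9), (45, np.float64(113.0), 3), (60, np.float64(114.5), 6), (90, np.float64(112.4), 6), (105, np.float64(113.0), 21), (120, np.float64(112.7), 23), (135, np.float64(111.7), 23), (150, np.float64(112.6), 22), (165, np.float64(111.7), 12)] amax 175.48300800617247
z 0.2725770193707626 F [-0.27 -0.21 -0.9 ] grip 22.76658296585083
23.875587557277683
```

Request:
drive_tool --claw '[23.4, 23.4, 23.6, 23.6, 23.8, 23.8]' --pt "0 0 0" --pt "0 0 0" --pt "0 0 0" --pt "0 0 0" --pt "0 0 0" --pt "0 0 0" --yaw '[0, 0, 0, 0, 0, 0]'

```text
time: 5.03
tool_pos: [0.6097, 0.0001, 0.2739]
tcp_rot: [-3.067, 0.682, -0.0]
wrist_force: [0.4, 0.2, -0.3]
width: 0.278
grip_force: 6.8
```

```bash
python3 -c "
from pitch import *
pitch(154.6);print(bot.read_state()['width']*85.4)"
```

```text
top [(0, np.float64(112.9), 1), (60, np.float64(115.8), 4), (75, np.float64(115.0), 15), (90, np.float64(114.4), 28), (105, np.float64(114.4), 30), (120, np.float64(113.4), 32), (135, np.float64(112.7), 31), (150, np.float64(113.4), 31), (165, np.float64(112.1), 22)] amax 174.27038024109484
scene [(-30, np.float64(113.1), 56), (-15, np.float64(115.7), 33), (0, np.float64(116.2), 22), (15, np.float64(116.1), 5), (45, np.float64(117.7), 2), (60, np.float64(115.2), 8), (90, np.float64(115.5), 5), (105, np.float64(114.6), 21), (120, np.float64(113.5), 21), (135, np.float64(112.8), 25), (150, np.float64(112.9), 19), (165, np.float64(112.2), 14)] amax 177.12265487998997
z 0.2739293729517512 F [ 0.39  0.16 -0.31] grip 6.759279817342758
23.901032296653767
```

Grip force is controllable below 20 N (now 6.8 N). Easing a little more.

Request:
drive_tool --claw '[23.85, 23.85, 23.85, 23.85]' --pt "0 0 0" --pt "0 0 0" --pt "0 0 0" --pt "0 0 0" --yaw '[0, 0, 0, 0]'

```text
time: 5.47
tool_pos: [0.6097, 0.0001, 0.2739]
tcp_rot: [3.067, -0.682, 0.0]
wrist_force: [0.1, 0.2, -0.4]
width: 0.279
grip_force: 5.0
```

```bash
python3 -c "
from pitch import *
pitch(154.6)"
```

```text
top [(0, np.float64(113.8), 1), (60, np.float64(116.7), 4), (75, np.float64(115.6), 15), (90, np.float64(114.2), 29), (105, np.float64(113.7), 32), (120, np.float64(113.3), 31), (135, np.float64(112.2), 31), (150, np.float64(112.1), 31), (165, np.float64(111.3), 23)] amax 174.21131341771493
scene [(-30, np.float64(112.2), 58), (-15, np.float64(116.3), 31), (0, np.float64(115.8), 20), (15, np.float64(115.3), 8), (45, np.float64(115.3), 4), (60, np.float64(115.5), 8), (90, np.float64(113.6), 5), (105, np.float64(113.8), 21), (120, np.float64(114.2), 25), (135, np.float64(112.4), 25), (150, np.float64(113.0), 21), (165, np.float64(111.9), 14)] amax 173.45231218244294
z 0.27388374761355455 F [ 0.13  0.24 -0.41] grip 5.049246847629547
```

Request:
drive_tool --claw '[23.9, 23.9, 23.9, 23.9]' --pt "0 0 0" --pt "0 0 0" --pt "0 0 0" --pt "0 0 0" --yaw '[0, 0, 0, 0]'

```text
time: 5.9
tool_pos: [0.6097, 0.0002, 0.2739]
tcp_rot: [-3.067, 0.682, 0.0]
wrist_force: [0.4, 0.2, -0.4]
width: 0.278
grip_force: 3.4
```

```bash
python3 -c "
from pitch import *
pitch(154.6)"
```

```text
top [(0, np.float64(110.5), 1), (45, np.float64(74.7), 2), (60, np.float64(67.9), 9), (75, np.float64(56.2), 25), (90, np.float64(46.3), 29), (105, np.float64(34.8), 30), (120, np.float64(25.7), 31), (135, np.float64(17.6), 17)] amax 143.75667970583612
scene [(-45, np.float64(113.6), 3), (-30, np.float64(120.5), 56), (-15, np.float64(122.3), 15), (0, np.float64(111.4), 8), (15, np.float64(100.1), 4), (105, np.float64(32.8), 2), (120, np.float64(23.4), 4), (135, np.float64(16.0), 2)] amax 145.66295941409456
z 0.27390628596480027 F [ 0.44  0.23 -0.37] grip 3.364528901875019
```

It pivoted as planned: about 35° nose-down, tip resting on the bench. Now I'll clamp hard, because the pan reaction has a long lever, and lift.

Request:
drive_tool --claw '[20, 20, 20, 20, 20, 20, 20, 20]' --pt "0 0 0" --pt "0 0 0" --pt "0 0 0" --pt "0 0 0.04" --pt "0 0 0.1" --pt "0 0 0.18" --pt "0 0 0.26" --pt "0 0 0.3" --yaw '[0, 0, 0, 0, 0, 0, 0, 0]' --newtons 120

```text
time: 6.67
tool_pos: [0.6106, 0.0001, 0.4297]
tcp_rot: [-3.065, 0.682, -0.011]
wrist_force: [1.6, -0.5, 0.5]
width: 0.252
grip_force: 85.4
```

```bash
python3 -c "
from pitch import *
pitch(154.6)"
```

```text
top [(-15, np.float64(266.3), 1), (0, np.float64(268.1), 3), (45, np.float64(231.6), 9), (60, np.float64(223.0), 26), (75, np.float64(210.1), 44), (90, np.float64(200.1), 42), (105, np.float64(189.1), 39), (120, np.float64(178.1), 40), (135, np.float64(170.3), 18)] amax 142.13736447277702
scene [(-45, np.float64(270.4), 14), (-30, np.float64(280.2), 64), (-15, np.float64(278.8), 9), (0, np.float64(266.9), 4), (15, np.float64(260.6), 1), (45, np.float64(232.8), 1), (60, np.float64(225.7), 4), (75, np.float64(214.0), 2), (90, np.float64(204.3), 6), (105, np.float64(188.9), 4), (120, np.float64(181.0), 6), (135, np.float64(174.7), 1)] amax 136.16256013112093
z 0.4297198043743681 F [ 1.58 -0.52  0.54] grip 85.38589239120483
```

Request:
drive_tool --claw '[20, 20, 20, 20, 20, 20, 20, 20]' --pt "-0.076 0.643 0" --pt "-0.076 0.643 0" --pt "-0.076 0.643 0" --pt "-0.076 0.643 0" --pt "-0.076 0.643 0" --pt "-0.076 0.643 0" --pt "-0.076 0.643 0" --pt "-0.076 0.643 0" --yaw '[0.141, 0.141, 0.141, 0.141, 0.141, 0.141, 0.141, 0.141]'

```text
time: 7.43
tool_pos: [0.5703, 0.3245, 0.4216]
tcp_rot: [3.141, 0.01, -0.005]
wrist_force: [-0.5, 0.0, -1.1]
width: 0.256
grip_force: 85.5
```

Request:
drive_tool --claw '[20, 20, 20]' --pt "0 0 0" --pt "0 0 0" --pt "0 0 0" --yaw '[0, 0, 0]'

```text
time: 7.68
tool_pos: [0.5713, 0.3214, 0.422]
tcp_rot: [3.14, 0.01, -0.004]
wrist_force: [0.4, -0.3, -1.2]
width: 0.255
grip_force: 85.5
```

Run:
```python
from pitch import *
for p in pitch(180): print(p[p[:,0]>50][:,1].min() if (p[:,0]>50).any() else 0)
s=bot.read_state();print(s['tool_pos'],s['tcp_rot'])
c=cam('top','t3.png');im=c['color'];hsv=cv2.cvtColor(im,cv2.COLOR_RGB2HSV);H,S,V=[hsv[...,i].astype(int) for i in range(3)]
cv2.imwrite('pics/t3.png',cv2.resize(im[110:270,150:330,::-1],None,fx=3.5,fy=3.5))
```

```text
top [(0, np.float64(255.2), 8), (15, np.float64(246.3), 21)] amax 29.844016138061313
scene [(-45, np.float64(260.6), 1), (-30, np.float64(266.2), 67), (-15, np.float64(268.0), 9), (0, np.float64(263.0), 2), (15, np.float64(251.9), 3), (45, np.float64(68.3), 15), (60, np.float64(65.2), 145), (75, np.float64(211.4), 1), (90, np.float64(88.6), 21), (105, np.float64(89.1), 24), (120, np.float64(90.9), 23), (135, np.float64(88.4), 21), (150, np.float64(89.6), 20), (165, np.float64(91.5), 33), (180, np.float64(99.7), 23)] amax 183.18126279335146
z 0.4219724454833438 F [ 0.36 -0.28 -1.17] grip 85.53421139717102
0
13.47889727930951
[0.57180491 0.32041943 0.42283889] [ 3.14040495e+00  6.31068636e-03 -2.10126512e-03]
```

View pics/t3.png

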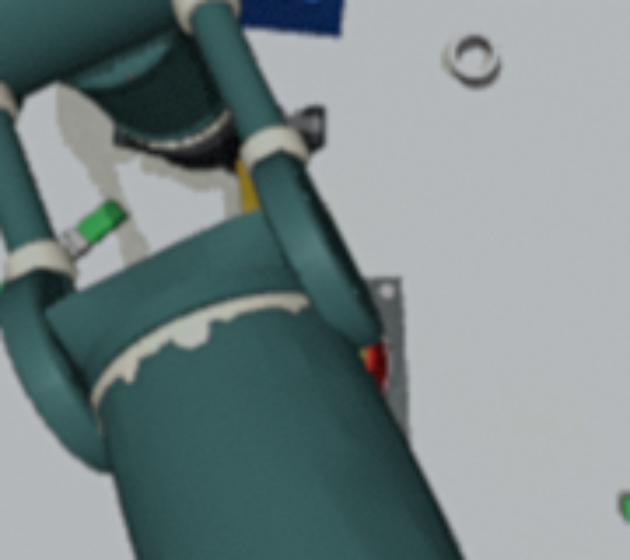

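The arm hides the tip in the top view, but the scene depth gives the pan level at z ≈ 0.089. Contact should come near TCP z ≈ 0.363, so I'm going down to feel for it.

Request:
drive_tool --claw '[20, 20, 20, 20, 20]' --pt "0 0 -0.04" --pt "0 0 -0.08" --pt "0 0 -0.1" --pt "0 0 -0.104" --pt "0 0 -0.104" --yaw '[0, 0, 0, 0, 0]'

```text
time: 8.25
tool_pos: [0.5716, 0.3207, 0.3708]
tcp_rot: [3.14, 0.006, -0.003]
wrist_force: [0.2, 0.5, -0.3]
width: 0.258
grip_force: 85.5
```

Request:
drive_tool --claw '[20, 20, 20]' --pt "0 0 -0.006" --pt "0 0 -0.008" --pt "0 0 -0.008" --yaw '[0, 0, 0]'

```text
time: 8.5
tool_pos: [0.572, 0.3217, 0.3688]
tcp_rot: [-3.141, -0.008, -0.002]
wrist_force: [0.0, -0.1, -1.0]
width: 0.257
grip_force: 85.5
```

Request:
drive_tool --claw '[20, 20, 20]' --pt "0 0 -0.006" --pt "0 0 -0.008" --pt "0 0 -0.008" --yaw '[0, 0, 0]'

```text
time: 8.75
tool_pos: [0.5716, 0.3217, 0.3637]
tcp_rot: [3.141, 0.009, -0.0]
wrist_force: [-0.6, -1.1, -0.8]
width: 0.254
grip_force: 85.5
```

Request:
drive_tool --claw '[20, 20, 20]' --pt "0 0 -0.006" --pt "0 0 -0.006" --pt "0 0 -0.006" --yaw '[0, 0, 0]'

```text
time: 9.0
tool_pos: [0.5719, 0.3217, 0.3613]
tcp_rot: [-3.141, -0.008, -0.001]
wrist_force: [0.3, 0.8, 1.8]
width: 0.255
grip_force: 85.7
```

Request:
drive_tool --claw '[20, 20, 20]' --pt "0 0 -0.006" --pt "0 0 -0.006" --pt "0 0 -0.006" --yaw '[0, 0, 0]'

```text
time: 9.25
tool_pos: [0.572, 0.3217, 0.3582]
tcp_rot: [-3.141, -0.008, -0.002]
wrist_force: [1.0, 0.2, 1.8]
width: 0.256
grip_force: 85.8
```

Contact at TCP z ≈ 0.362. The target is about 5.5 N on the pan, which is a wrist Fz of about +4.6 N.

Request:
drive_tool --claw '[20, 20, 20]' --pt "0 0 -0.006" --pt "0 0 -0.01" --pt "0 0 -0.01" --yaw '[0, 0, 0]'

```text
time: 9.5
tool_pos: [0.572, 0.3217, 0.3529]
tcp_rot: [-3.141, -0.008, -0.002]
wrist_force: [3.6, 0.4, 4.0]
width: 0.252
grip_force: 85.9
```

```bash
cat > f.py <<'E'
from m import *
def pan():
    c=cam('scene');W=world(c).reshape(-1,3);k=(np.hypot(W[:,0]-.45,W[:,1]-.3215)<.045)&(W[:,2]<.105)&(W[:,2]>.05)
    hsv=cv2.cvtColor(c['color'],cv2.COLOR_RGB2HSV).reshape(-1,3);k&=(hsv[:,0]>15)&(hsv[:,0]<35)&(hsv[:,1]>80)
    return np.median(W[k,2]),k.sum()
F=[];P=[]
for i in range(4):
    P.append(pan());s=bot.read_state();F.append(np.r_[s['wrist_force'],s['tool_pos'][2],s['torque']])
print(P);print(np.mean(F,0).round(4))
E
python3 f.py
```

```text
[(np.float64(0.08050406112407382), np.int64(195)), (np.float64(0.0805985349867504), np.int64(195)), (np.float64(0.08069882318387589), np.int64(190)), (np.float64(0.0806442721818934), np.int64(194))]
[ 3.0884e+00  4.5400e-02  3.5913e+00  3.5320e-01 -3.2000e-02 -2.7120e-01
 -2.6000e-03]
```

The depth puts the pan 8–9 mm down and the force says about 7 mm. I'll go 2 mm further and hold about 0.65 s.

Request:
drive_tool --claw '[20, 20, 20, 20, 20, 20]' --pt "0 0 -0.004" --pt "0 0 -0.004" --pt "0 0 -0.004" --pt "0 0 -0.004" --pt "0 0 -0.004" --pt "0 0 -0.004" --yaw '[0, 0, 0, 0, 0, 0]'

```text
time: 10.2
tool_pos: [0.5718, 0.3217, 0.351]
tcp_rot: [-3.141, -0.008, -0.001]
wrist_force: [3.7, 0.2, 4.5]
width: 0.257
grip_force: 86.0
```

```bash
python3 f.py
```

```text
[(np.float64(0.07897100935530643), np.int64(167)), (np.float64(0.07917244254318634), np.int64(168)), (np.float64(0.07881769674687877), np.int64(163)), (np.float64(0.07908215533718), np.int64(165))]
[ 3.7449 -0.1349  4.4371  0.351   0.0257 -0.3448  0.0127]
```

The pan is about 10 mm down by both depth and force, well clear of the stop, and was held about 0.9 s. Lifting straight out, then over to the tray.

Request:
drive_tool --claw '[20, 20, 20, 20, 20, 20, 20, 20]' --pt "0 0 0.03" --pt "0 0 0.09" --pt "0 0 0.16" --pt "0 0 0.18" --pt "-0.005 -0.08 0.18" --pt "-0.01 -0.16 0.18" --pt "-0.015 -0.24 0.18" --pt "-0.02 -0.32 0.18" --yaw '[0, 0, 0, 0, 0, 0, 0, 0]'

```text
time: 11.07
tool_pos: [0.5602, 0.1605, 0.4385]
tcp_rot: [3.141, 0.011, -0.008]
wrist_force: [0.2, 0.2, -1.5]
width: 0.26
grip_force: 85.5
```

Request:
drive_tool --claw '[20, 20, 20, 20, 20, 20, 20, 20]' --pt "-0.01 -0.08 0" --pt "-0.01 -0.16 0" --pt "-0.01 -0.24 0" --pt "-0.01 -0.32 0" --pt "-0.01 -0.4 0" --pt "-0.01 -0.48 0" --pt "-0.01 -0.56 0" --pt "-0.01 -0.64 0" --yaw '[0, 0, 0, 0, 0, 0, 0, 0]'

```text
time: 11.73
tool_pos: [0.5554, -0.1596, 0.4386]
tcp_rot: [-3.139, -0.009, 0.007]
wrist_force: [0.4, 1.1, -1.1]
width: 0.256
grip_force: 85.6
```

Run:
```python
from pitch import *
pitch(180)
s=bot.read_state();print(s['tool_pos'],s['tcp_rot'])
```

```text
top [(0, np.float64(271.8), 32), (15, np.float64(263.2), 45), (30, np.float64(253.8), 46), (45, np.float64(244.6), 45), (60, np.float64(233.5), 43), (75, np.float64(222.9), 47), (90, np.float64(211.4), 38), (105, np.float64(201.7), 37), (120, np.float64(189.4), 42), (135, np.float64(182.0), 24)] amax 144.65639338460144
scene [(-30, np.float64(282.9), 70), (-15, np.float64(289.2), 45), (0, np.float64(255.7), 3), (15, np.float64(264.6), 3), (30, np.float64(238.0), 3), (45, np.float64(227.6), 2), (60, np.float64(217.5), 2), (75, np.float64(205.0), 4), (90, np.float64(195.1), 7), (105, np.float64(195.4), 6), (120, np.float64(186.7), 6), (135, np.float64(178.3), 3)] amax 146.27559557495462
z 0.4386324488302876 F [ 0.41  1.14 -1.08] grip 85.56936621665955
[ 0.55543541 -0.16298733  0.43847547] [ 3.14093508e+00 -6.30208020e-04 -7.21744640e-03]
```

Request:
drive_tool --claw '[20, 20, 20, 20, 20, 20, 20]' --pt "0 -0.06 0" --pt "0 -0.11 0" --pt "0 -0.11 -0.06" --pt "0 -0.11 -0.12" --pt "0 -0.11 -0.18" --pt "0 -0.11 -0.24" --pt "0 -0.11 -0.24" --yaw '[0, 0, 0, 0, 0, 0, 0]'

```text
time: 12.42
tool_pos: [0.5528, -0.211, 0.3116]
tcp_rot: [-3.134, -0.008, 0.024]
wrist_force: [-0.5, 0.8, -1.4]
width: 0.252
grip_force: 85.6
```

```bash
cat > lat.py <<'E'
from m import *
c=cam('top');s=bot.read_state();g=s['tool_pos'];print(g,s['tcp_rot'])
W=world(c);zc=.188+.0;k=(W[...,2]>.03)&(abs(W[...,1]-g[1])<.03)&(W[...,0]<g[0]-.03)&(W[...,0]>g[0]-.19)
p=W[k];
for a in range(40,180,20):
    q=p[(g[0]-p[:,0]>a/1e3)&(g[0]-p[:,0]<(a+20)/1e3)]
    if len(q): print(a,'ymid',round((q[:,1].min()+q[:,1].max())/2,4),'w',round(np.ptp(q[:,1]),4),'z',np.median(q[:,2]).round(4))
E
python3 lat.py
```

```text
[ 0.55404304 -0.2114854   0.31508822] [-3.13589582 -0.00868571  0.01812447]
40 ymid -0.2186 w 0.0453 z 0.4952
60 ymid -0.2187 w 0.0453 z 0.5211
80 ymid -0.2169 w 0.0406 z 0.5336
100 ymid -0.2118 w 0.0285 z 0.5461
120 ymid -0.2007 w 0.0383 z 0.595
140 ymid -0.2002 w 0.0372 z 0.6042
160 ymid -0.1923 w 0.0191 z 0.6052
```

Request:
drive_tool --claw '[20, 20, 20, 20]' --pt "0 -0.01 -0.03" --pt "0 -0.01 -0.05" --pt "0 -0.01 -0.05" --pt "0 -0.01 -0.05" --yaw '[0, 0, 0, 0]'

```text
time: 12.8
tool_pos: [0.5567, -0.218, 0.2964]
tcp_rot: [-3.141, -0.008, 0.001]
wrist_force: [0.1, -0.2, -0.6]
width: 0.256
grip_force: 85.7
```

```bash
sed -i 's/k=(W\[...,2\]>.03)/k=(W[...,2]>.026)\&(W[...,2]<g[2]-.1)/' lat.py; python3 lat.py; python3 -c "
from m import *
for n in ('scene','top','wrist'):
  c=cam(n);cv2.imwrite('pics/n_%s.png'%n,c['color'][:,:,::-1])
a=cv2.imread('pics/n_scene.png')[150:310,90:270];b=cv2.imread('pics/n_top.png')[130:250,370:500]
cv2.imwrite('pics/n.png',np.hstack([cv2.resize(a,(450,400)),cv2.resize(b,(350,400))]))"
```

```text
[ 0.55699094 -0.21814291  0.29695923] [3.14145582e+00 8.42482193e-03 1.35281127e-03]
40 ymid -0.2166 w 0.0238 z 0.1013
60 ymid -0.2168 w 0.0241 z 0.088
80 ymid -0.2166 w 0.0235 z 0.0718
100 ymid -0.2173 w 0.0229 z 0.0586
120 ymid -0.2173 w 0.0211 z 0.0457
140 ymid -0.2176 w 0.0181 z 0.039
```

View pics/n.png

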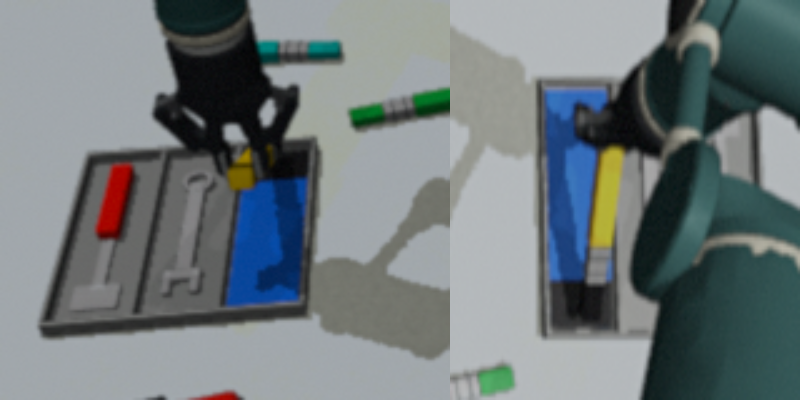

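The brush is centred on the liner line (y mid ≈ -0.217) and aligned, bristles towards the black end. I'll soften the grip to 20 N and lower along an arc so the brush pivots flat about its resting tip.

Request:
drive_tool --claw '[20, 20, 20, 20, 20, 20, 20, 20]' --pt "0 0 0" --pt "0 0 0" --pt "0 0 -0.014" --pt "0 0 -0.028" --pt "0.008 0 -0.042" --pt "0.016 0 -0.055" --pt "0.024 0 -0.067" --pt "0.03 0 -0.079" --yaw '[0, 0, 0, 0, 0, 0, 0, 0]' --newtons 20

```text
time: 13.67
tool_pos: [0.5723, -0.2185, 0.2562]
tcp_rot: [3.141, 0.009, -0.0]
wrist_force: [0.3, -0.3, 5.2]
width: 0.255
grip_force: 85.8
```

```bash
python3 lat.py; python3 -c "
from pitch import *
pitch(180)"
```

```text
[ 0.57255836 -0.2183618   0.25518425] [3.14156237e+00 8.71416160e-03 2.09683903e-04]
40 ymid -0.2171 w 0.0241 z 0.0728
60 ymid -0.217 w 0.0226 z 0.0632
80 ymid -0.2181 w 0.0235 z 0.055
100 ymid -0.2177 w 0.0224 z 0.0445
120 ymid -0.2177 w 0.0213 z 0.0342
140 ymid -0.2185 w 0.0188 z 0.0285
top [(0, np.float64(91.1), 19), (15, np.float64(86.9), 30), (30, np.float64(79.1), 30), (45, np.float64(71.6), 30), (60, np.float64(64.7), 26), (75, np.float64(59.2), 33), (90, np.float64(50.2), 25), (105, np.float64(44.3), 27), (120, np.float64(35.0), 33), (135, np.float64(28.7), 25), (150, np.float64(23.4), 16), (165, np.float64(18.5), 10)] amax 172.71761589966357
scene [(-30, np.float64(98.3), 57), (-15, np.float64(101.2), 22), (0, np.float64(94.4), 13), (15, np.float64(87.8), 10), (30, np.float64(81.6), 7), (45, np.float64(75.9), 2), (90, np.float64(50.3), 3), (105, np.float64(43.8), 9), (120, np.float64(35.8), 10), (135, np.float64(31.5), 7), (150, np.float64(24.3), 6), (165, np.float64(15.8), 1)] amax 170.6128473561025
z 0.2551842478852543 F [ 2.99 -0.26  6.1 ] grip 86.18960738182068
```

Request:
drive_tool --claw '[23.4, 23.5, 23.5, 23.5, 23.5, 23.5, 23.5, 23.5]' --pt "0 0 0" --pt "0 0 0" --pt "0.006 0 -0.014" --pt "0.012 0 -0.028" --pt "0.018 0 -0.042" --pt "0.024 0 -0.056" --pt "0.028 0 -0.068" --pt "0.032 0 -0.08" --yaw '[0, 0, 0, 0, 0, 0, 0, 0]'

```text
time: 14.48
tool_pos: [0.5875, -0.2182, 0.2149]
tcp_rot: [-3.141, -0.008, 0.003]
wrist_force: [-0.0, 0.4, 0.9]
width: 0.276
grip_force: 16.9
```

```bash
python3 lat.py|head -1; python3 -c "
from pitch import *
pitch(180)"
```

```text
[ 0.58729177 -0.21797856  0.21371705] [-3.14038165 -0.00854691  0.00458208]
top [(0, np.float64(53.5), 18), (15, np.float64(50.4), 30), (30, np.float64(49.0), 28), (45, np.float64(45.2), 28), (60, np.float64(43.4), 27), (75, np.float64(41.0), 27), (90, np.float64(36.9), 31), (105, np.float64(32.8), 27), (120, np.float64(31.1), 28), (135, np.float64(28.1), 27), (150, np.float64(25.3), 28), (165, np.float64(23.7), 17), (180, np.float64(18.8), 10)] amax 187.43215359012515
scene [(-30, np.float64(52.6), 51), (-15, np.float64(57.8), 26), (0, np.float64(54.5), 22), (15, np.float64(52.2), 17), (30, np.float64(49.6), 7), (135, np.float64(27.4), 2), (150, np.float64(25.7), 8), (165, np.float64(24.3), 7), (180, np.float64(17.9), 13)] amax 189.95126955367402
z 0.21371705210107064 F [1.78 0.24 0.05] grip 16.971158981323242
```

Request:
drive_tool --claw '[23.5, 23.5, 23.5, 23.5, 23.5, 23.5]' --pt "0.003 0 -0.012" --pt "0.005 0 -0.024" --pt "0.006 0 -0.034" --pt "0.007 0 -0.042" --pt "0.008 0 -0.046" --pt "0.008 0 -0.046" --yaw '[0, 0, 0, 0, 0, 0]'

```text
time: 15.13
tool_pos: [0.5915, -0.2183, 0.1927]
tcp_rot: [-3.141, -0.008, 0.002]
wrist_force: [0.1, -0.1, 0.3]
width: 0.273
grip_force: 16.9
```

```bash
python3 lat.py; python3 -c "
from pitch import *
pitch(180)"
```

```text
[ 0.59146634 -0.21829583  0.19296829] [-3.14127579e+00 -8.32201179e-03  1.45989187e-03]
40 ymid -0.2178 w 0.0227 z 0.0312
60 ymid -0.217 w 0.0218 z 0.0302
80 ymid -0.2164 w 0.0227 z 0.0295
100 ymid -0.2175 w 0.0181 z 0.0272
120 ymid -0.2184 w 0.0209 z 0.0272
140 ymid -0.2193 w 0.0112 z 0.0286
160 ymid -0.2174 w 0.0149 z 0.0269
top [(-45, np.float64(18.9), 3), (0, np.float64(32.8), 18), (15, np.float64(32.6), 22), (30, np.float64(32.6), 27), (45, np.float64(31.3), 24), (60, np.float64(30.9), 25), (75, np.float64(29.3), 26), (90, np.float64(28.1), 28), (105, np.float64(27.3), 26), (120, np.float64(26.0), 28), (135, np.float64(24.7), 28), (150, np.float64(24.6), 28), (165, np.float64(23.1), 18), (180, np.float64(19.5), 10)] amax 191.61512721692503
scene [(-45, np.float64(19.6), 4), (-30, np.float64(28.6), 50), (-15, np.float64(35.8), 28), (0, np.float64(34.6), 27), (15, np.float64(33.7), 21), (30, np.float64(34.3), 6), (120, np.float64(24.8), 1), (135, np.float64(23.2), 5), (150, np.float64(24.7), 7), (165, np.float64(24.1), 9), (180, np.float64(17.5), 16)] amax 192.98437096800868
z 0.19296829246544955 F [-0.57  0.56  0.46] grip 16.871833205223083
```

Request:
drive_tool --claw '[23.5, 23.5, 23.5, 23.8, 23.8]' --pt "0.001 0 -0.005" --pt "0.001 0 -0.009" --pt "0.001 0 -0.01" --pt "0.001 0 -0.011" --pt "0.001 0 -0.011" --yaw '[0, 0, 0, 0, 0]'

```text
time: 15.7
tool_pos: [0.5924, -0.2184, 0.188]
tcp_rot: [3.141, 0.008, 0.001]
wrist_force: [0.6, -0.3, 0.8]
width: 0.28
grip_force: 6.8
```

```bash
python3 -c "
from pitch import *
pitch(180)"
```

```text
top [(-45, np.float64(19.6), 4), (0, np.float64(28.7), 16), (15, np.float64(29.4), 27), (30, np.float64(29.3), 26), (45, np.float64(28.9), 25), (60, np.float64(28.0), 25), (75, np.float64(28.2), 26), (90, np.float64(27.7), 26), (105, np.float64(27.0), 26), (120, np.float64(27.0), 25), (135, np.float64(26.0), 28), (150, np.float64(25.6), 27), (165, np.float64(25.7), 21), (180, np.float64(20.7), 11)] amax 192.5380517247504
scene [(-45, np.float64(18.5), 8), (-30, np.float64(25.4), 48), (-15, np.float64(29.6), 31), (0, np.float64(29.7), 26), (15, np.float64(30.0), 21), (30, np.float64(30.5), 5), (135, np.float64(26.1), 3), (150, np.float64(25.2), 8), (165, np.float64(26.4), 13), (180, np.float64(19.2), 13)] amax 193.64206958691554
z 0.18797082127634437 F [ 0.64 -0.31  0.77] grip 6.836618855595589
```

Flat on the liner: handle top at 29 mm and bristle top at 26 mm, both as expected. Releasing gently and rising.

Request:
drive_tool --claw '[23.9, 24, 25, 27, 29, 31, 31, 31]' --pt "0 0 0" --pt "0 0 0" --pt "0 0 0" --pt "0 0 0" --pt "0 0 0" --pt "0 0 0" --pt "0 0 0" --pt "0 0 0" --yaw '[0, 0, 0, 0, 0, 0, 0, 0]'

```text
time: 16.47
tool_pos: [0.5922, -0.2184, 0.1879]
tcp_rot: [-3.142, -0.008, 0.0]
wrist_force: [0.0, -0.8, -0.6]
width: 0.357
grip_force: 0.0
```

Request:
drive_tool --claw '[31, 31, 31, 31, 31, 31, 31, 31]' --pt "0 0 0.02" --pt "0 0 0.05" --pt "0 0 0.1" --pt "0 0 0.18" --pt "0 0 0.26" --pt "0 0 0.34" --pt "0 0.08 0.4" --pt "0 0.16 0.4" --yaw '[0, 0, 0, 0, 0, 0, 0, 0]'

```text
time: 17.13
tool_pos: [0.5939, -0.1456, 0.3962]
tcp_rot: [3.137, 0.001, 0.02]
wrist_force: [1.8, 0.0, 0.9]
width: 0.364
grip_force: 0.0
```

Request:
drive_tool --claw '[31, 31, 31, 31, 31, 31, 31, 31]' --pt "0 0.08 0" --pt "0 0.16 0" --pt "0 0.24 0" --pt "0 0.32 0" --pt "0 0.4 0" --pt "0 0.48 0" --pt "0 0.5 0" --pt "0 0.5 0" --yaw '[0, 0, 0, 0, 0, 0, 0, 0]'

```text
time: 17.8
tool_pos: [0.5918, 0.1094, 0.3882]
tcp_rot: [-3.141, -0.015, -0.001]
wrist_force: [-0.3, 0.1, 0.8]
width: 0.363
grip_force: 0.0
```

Run:
```python
from m import *
c=cam('top');s=bot.read_state();print(s['tool_pos'],s['width'],s['joint_vel'].round(3))
im=c['color'];W=world(c);hsv=cv2.cvtColor(im,cv2.COLOR_RGB2HSV);H,S,V=[hsv[...,i].astype(int) for i in range(3)]
hb=blob((W[...,2]>.023)&(W[...,2]<.036)&(abs(W[...,1]+.217)<.03)&(abs(W[...,0]-.5185)<.111))
print('brush',rect(c,hb,.028))
y=blob((H>22)&(H<34)&(S>120)&(V>60)&(abs(W[...,1]+.217)<.03)&(abs(W[...,0]-.5185)<.115));print('yellow',rect(c,y,.029),np.median(W[y],0))
t=cv2.resize(im[110:250,260:500,::-1],(800,467));cv2.imwrite('pics/end.png',t)
```

```text
[0.59194254 0.10760366 0.38796265] 0.35981254322691747 [-0.046 -0.001  0.007 -0.013 -0.001 -0.007]
brush (array([ 515.94659424, -216.28686523]), (196.971435546875, 25.335886001586914), np.float32(0.032942787))
yellow (array([ 551.58728027, -215.46043396]), (118.96707153320312, 22.63917350769043), np.float32(0.33648846)) [ 0.55274204 -0.21522764  0.02857316]
```

View pics/end.png

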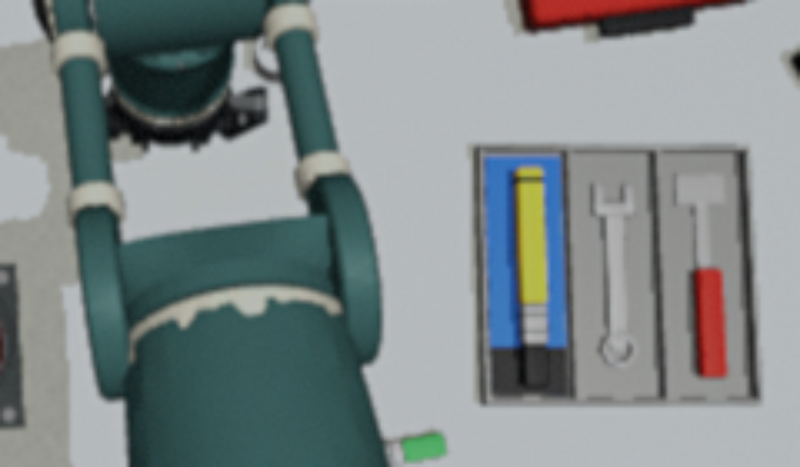

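The end view shows the brush flat and straight in the blue compartment, bristles over the black end at crop (536,365), within about 3 mm of the liner's centre. The wrench and scraper are unmoved and the arm is clear.

```bash
python3 -c "
from workcell import bot
print(bot.finish_job())"
```

```text
the job is handed in; nothing more can be done
None
```

The job is handed in at about 18 s: the slanted brush pushed the pan about 10 mm down for roughly 0.9 s, longer than the half second asked, and now lies flat on the blue liner, bristles over the black end, about 3 mm off centre.

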